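# Pack a fallen oil tin in a touch-lid gift case

### The arm

A 6-joint arm with a two-finger parallel gripper is mounted at the origin on the work surface. World frame = base frame: x ahead of the robot, y to its left, z up, the work surface at z = 0. Lengths are in m, angles in rad, forces in N, time in s.
With the tool pointing down it reaches from about 0.375 to 0.9 m from the base axis. Payload 3.1 kg.
Tool frame: the origin (TCP) lies between the finger pads; the fingertips stand 19 mm ahead of it and the grasp point (between the pads) is the TCP; z points along the fingers, y is the line along which they close (so a half turn about z gives the same grasp; the last joint's range is limited). The gripper opens to 87 mm and grips with 3 to 60 N. Pads are 19 mm wide; open, the fingers measure 117 mm over their backs; the gripper's body (75 mm by 190 mm) begins 51 mm behind the grasp point.
Start: joints at [-1.391, 0.527, 1.433, -0, 1.181, -0.178], TCP at [0.219, -0.585, 0.242] pointing down, gripper open.
Joint ranges: [-3.08, 3.08], [-0.75, 2.2], [0.22, 2.44], [-1.43, 4.57], [0, 2.65], [-2.85, 2.85]. Speed limits (rad/s): [2.79, 2.79, 3.14, 3.14, 3.14, 3.14].

### API

Orientations are given as a unit quaternion [x, y, z, w].
In Python, from rig import robot, camera, camera_info, hand_in gives the robot as it stands.
- The arm moves only by the shell command python3 -m handwheel 'ROWS' [FORCE]. ROWS is a JSON object of lists of equal length, an entry for each row: "hand": the opening, from 0 (shut) to 1 (fully open); "translation": the shift along the world's x, y, z in mm, a list of three; "turn": the turn, a rotation vector about the world's x, y, z in rad, a list of three. In form: {"hand": [hand, ...], "translation": [[tx, ty, tz], ...], "turn": [[ax, ay, az], ...]}. A call has 1 to 12 rows; each row is the pose to reach, as a shift and turn from the pose commanded when the call began; what a row does not reach only later rows make up. A row lasts 1/12 s, in which the tool goes at most 41.7 mm and 7.16 degrees, less where a joint would pass 70% of its speed; a pose out of reach is approached as far as the arm can. A call with a gripper value outside its range is refused whole. The fingers move at their own pace and stop on an object; FORCE is the grip in N (left out, the last holds). Time passes only in rows, so rows that repeat a pose let the fingers close. It gives the time, the measured TCP pose, the force, the opening and the grip force at its end, in the units of the state.
- robot.get_obs(): the state, without advancing time (a new reading comes with each control period).
- camera(name): name is "scene" or "top"; returns (picture, depth): 400x640x3 uint8, red, green, blue; 400x640 float32, m along the optical axis (not along the pixel's ray), 0 where there is no reading.
- camera_info(name): a dict with "vertical_fov" (degrees; the focal length in pixels is half the picture's height over the tangent of half this angle, whatever the lens; pixels are square), "cx", "cy" (the principal point, pixels), "k1" (the pictures are not rectified: a ray, as slopes to the right and down, at radius r is drawn at 1 + k1 r^2 times it, then the intrinsics apply), "world_from_camera" (4x4, takes a point from camera to world coordinates). Camera axes: x right, y down, z forward; pixel columns grow to the right and rows downward; lengths in m; the calibration is good to about 2 mm. A picture is of the moment at which its call begins. camera_info takes no time and is no camera call.
- hand_in(): hands the job in; it is judged then, once.
The state is a dict: "time": time; "q": joint angles; "joint_velocities": joint speeds; "joint_torque": joint torques, N m; "position": TCP position; "tool_rot": TCP orientation; "ft_force": force on the tool from outside, world axes, zero at the start; "moment": the same for the moment, N m; "grip_width": finger opening in m; "grip_force": force on a finger pad.
Only numpy, scipy, OpenCV 4.12 (cv2) and the standard library are available. Lean on these libraries where they do the work, as an engineer would, in place of code of your own. Each camera call takes 0.05 s, during which the arm holds its last target. There are 200 camera calls.

### The job

First press down the lid of the red gift case on its round pad so that its catch lets go and the lid springs wide open. Then stand the fallen yellow oil tin upright on the counter, cap up, and let go of it; take hold of it afresh and set it down upright on the floor inside the open case, without dropping it. Finally push the lid down until it catches, check that it stays latched shut when you let go, and leave the other goods on the counter where they stand.

Things in the scene. Friction and masses are not known exactly. Their poses are not given: they have to be found in the camera images.
- case: Red wooden gift case fixed to the counter: 176 mm along its x, 130 mm along its y, walls 130 mm high, 6 mm thick; inside 164 x 118 mm, 122 mm deep. Origin: centre of the underside, z up. Its sprung lid is hinged along its +y side. A black catch block (60 mm along x, 31 mm along y, top at 128 mm) is outside its -y side, under the lid.
- case_in (a point): centre of the case's inner floor, 8 mm above the counter; its axes are the case's. The pale lid, shut, covers the case and reaches 104 mm to -y of this point
- lid (a joint): lid angle (rad): 0 shut and latched, 1.75 wide open, -0.075 pressed to its stop. Push-push catch: pressing to the stop (past about -0.055) and letting it rise frees a latched lid, which swings open in about 1.5 s, or latches one pushed down from open. A press that stops short changes nothing; unlatched, it swings back to 1.75. About 1 to 4 N at the pad moves it.
- lid_pad (a point): top centre of the round black rubber pad, 32 mm across, on the pale lid near its free edge; moves with the lid. 150 mm from the hinge on the lid's middle line. Shut, it is 152 mm above the counter; the stop is 11 mm lower. The lid is 186 mm wide along the case's x and reaches 172 mm from the hinge; its upper (when open, outer) face lies 10 mm off the line through the hinge.
- lid_hinge (a point): middle of the lid's hinge line, which runs along the case's x, 68 mm to +y of the case's centre and 139 mm above the counter. Shut, the lid reaches from here to the case's -y. Wide open it leans about 10 degrees past upright to +y and its edge is about 310 mm above the counter.
- tin: Yellow oil tin, cream label, black cap, about 0.3 kg. Box 100 mm along its x (its height when standing), 46 mm along y (the width to grasp), 70 mm along z, and a cap 24 mm across, 14 mm long, at +x. Starts lying on a narrow side, x and y level, z up. Origin: centre of that lower side. Upright when its x points up.
- tin_base (a point): centre of the tin's bottom face (46 x 70 mm), on the counter when it stands; axes as the tin's
- tin_top (a point): centre of the tin's top face, 100 mm along the tin's x from tin_base, where the cap sits; axes as the tin's
- green_tin: bystander: green oil tin with red cap, standing, 46 x 70 mm, 114 mm high; origin under its centre
- oil_bottle: bystander: square olive-coloured oil bottle, 46 mm wide, 165 mm high; origin under its centre
- vinegar_bottle: bystander: square dark bottle, 46 mm wide, 165 mm high; origin under its centre
- jam_jar: bystander: dark red jar, 60 mm across, 75 mm high; origin under its centre
- olive_jar: bystander: olive jar with brass cap, 64 mm across, 80 mm high; origin under its centre
- honey_jar: bystander: honey jar with white cap, 58 mm across, 68 mm high; origin under its centre
There are look-alikes about, which are no part of the job. Leave any pink or purple look-alike of the tin alone.

How it is judged:
On the way, in this order (a step that is already met when the one before it is completed fails the run):
1. the lid has been pressed and has sprung wide open (value of joint lid above 1.5 rad), for 0.2 s.
2. the yellow tin stands upright on the counter, let go (angle between tin's own x axis and vertical below 0.1 rad and height (world z) of tin_base below 0.005 m and linear speed of tin below 0.05 m/s and contact force between the fingers and tin below 0.1 N), for 0.2 s.
3. the yellow tin stands upright on the floor inside the open case, let go (angle between tin's own x axis and vertical below 0.12 rad and x of tin_base in the frame of case_in between -0.07 and 0.07 m and y of tin_base in the frame of case_in between -0.05 and 0.05 m and z of tin_base in the frame of case_in between -0.004 and 0.008 m and contact force between the fingers and tin below 0.1 N and value of joint lid above 0.8 rad), for 0.2 s.
At the end, for the whole second after the job is handed in: The lid is latched shut by itself (within 0.03 rad of 0) and the yellow tin stands upright (within 0.12 rad) and at rest on the floor inside the case (angle between tin's own x axis and vertical below 0.12 rad and x of tin_base in the frame of case_in between -0.07 and 0.07 m and y of tin_base in the frame of case_in between -0.05 and 0.05 m and z of tin_base in the frame of case_in between -0.004 and 0.008 m and value of joint lid between -0.03 and 0.03 rad and linear speed of tin below 0.02 m/s); the robot touches nothing.
It fails at once if a bystander is shoved more than 30 mm or tipped over (distance of any of green_tin, oil_bottle, vinegar_bottle, jam_jar, olive_jar, honey_jar from where it was at the start of the episode above 0.03 m or angle between any of green_tin, oil_bottle, vinegar_bottle, jam_jar, olive_jar, honey_jar's own z axis and vertical above 0.5 rad).
It fails at once if the yellow tin is dropped (falls free faster than 0.7 m/s) (linear speed of tin above 0.7 m/s and contact force between the fingers and tin below 0.1 N).
It also fails if it takes over 72 s, if anything falls off the work surface, if the arm or the gripper's body presses on something with over 40 N, if the wrist force passes 120 N, or if a joint passes its speed limit or range.

## Working session

There is one attempt and no reset: what is moved stays moved. The work goes in short steps, Python scripts to look and compute and a shell command to move; the robot and the scene stay as the last step left them, time stands still between calls to the robot, and variables do not carry over. Pictures are saved under pics/ and viewed, at most 12 in all, crops included, and the job is handed in when it is done.

```bash
mkdir -p pics; cat > h.py <<'E'
import numpy as np, cv2
from rig import robot, camera, camera_info, hand_in
def shot(n,f=None):
    p,d=camera(n)
    if f: cv2.imwrite('pics/'+f,p[...,::-1])
    return p,d
def rays(n,uv):
    i=camera_info(n);f=200/np.tan(np.radians(i['vertical_fov'])/2)
    uv=np.asarray(uv,float).reshape(-1,1,2)
    # model: x_d = x(1+k1 r^2): same as OpenCV's
    K=np.array([[f,0,i['cx']],[0,f,i['cy']],[0,0,1]])
    s=cv2.undistortPoints(uv,K,np.array([i['k1'],0,0,0.]))[:,0]
    return np.c_[s,np.ones(len(s))],np.array(i['world_from_camera'])
def plane(n,uv,z):
    r,T=rays(n,uv);w=r@T[:3,:3].T;o=T[:3,3]
    return o+w*((z-o[2])/w[:,2])[:,None]
def cloud(n,d,uv):
    uv=np.asarray(uv,int).reshape(-1,2);r,T=rays(n,uv)
    return (r*d[uv[:,1],uv[:,0]][:,None])@T[:3,:3].T+T[:3,3]
def mask(p,lo,hi):
    return cv2.inRange(cv2.cvtColor(p,cv2.COLOR_RGB2HSV),lo,hi)
E
python3 - <<'E'
from h import *
print(robot.get_obs())
for n in('scene','top'):
    i=camera_info(n);print(n,i)
    p,d=shot(n,n+'0.png')
E
```

```text
{'time': 0.0, 'q': array([-1.39150778e+00,  5.28461124e-01,  1.43388666e+00,  6.24066030e-06,
        1.18138060e+00, -1.78452298e-01]), 'joint_velocities': array([-1.50301853e-04, -1.10633272e-03, -5.76811052e-04,  3.16150827e-04,
       -6.14110133e-04, -1.25258225e-05]), 'joint_torque': array([ 8.50667675e-04, -4.40043139e+01, -1.76589167e+01,  6.33046031e-02,
        5.81518596e-02, -1.79606341e-04]), 'position': array([ 0.21878325, -0.58473018,  0.24057966]), 'tool_rot': array([ 9.84044943e-01,  1.77916860e-01,  2.43894997e-06, -1.06786348e-03]), 'ft_force': array([ 0.25582771,  0.71170629, -0.35236482]), 'moment': array([ 0.00305476, -0.02395273, -0.03456883]), 'grip_force': 0.0, 'grip_width': 0.08709050941937221}
scene {'vertical_fov': 51.27011409330038, 'cx': 327.3389518992449, 'cy': 190.1283862382212, 'k1': -0.11172855117269434, 'world_from_camera': array([[-0.18354604,  0.72757837, -0.6610148 ,  1.11900712],
       [ 0.98300472,  0.13342495, -0.12609326,  0.08709417],
       [-0.00354686, -0.67292458, -0.73970259,  0.87920486],
       [ 0.        ,  0.        ,  0.        ,  1.        ]])}
top {'vertical_fov': 43.30138640286605, 'cx': 310.3173805089729, 'cy': 201.14501552736394, 'k1': -0.0479306470111158, 'world_from_camera': array([[-3.02617354e-02, -9.77413040e-01,  2.09160170e-01,
         1.49076156e-01],
       [-9.99541747e-01,  2.94402605e-02, -7.04040966e-03,
        -3.50260591e-02],
       [ 7.23658299e-04, -2.09277377e-01, -9.77856051e-01,
         1.65407163e+00],
       [ 0.00000000e+00,  0.00000000e+00,  0.00000000e+00,
         1.00000000e+00]])}
```

View pics/scene0.png

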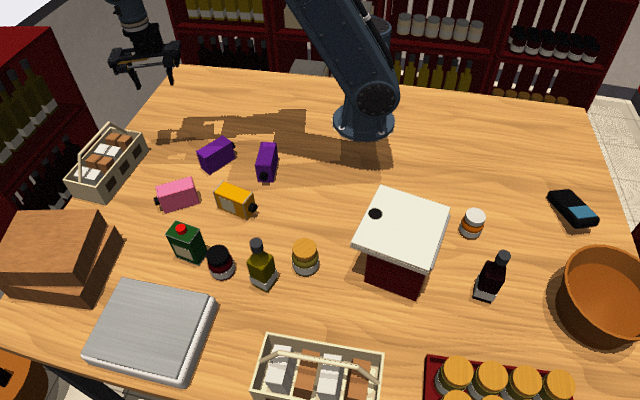

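View pics/top0.png

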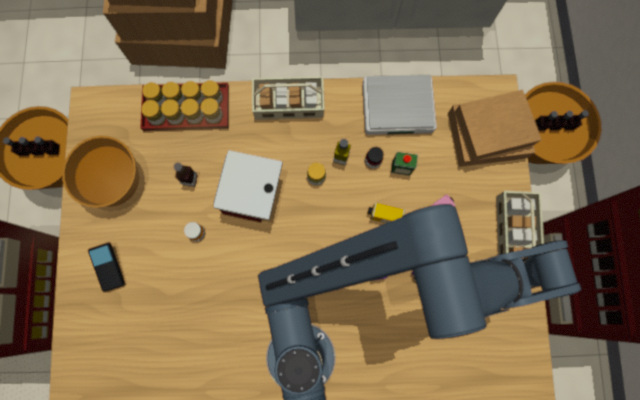

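The scene view shows the yellow tin lying at about (235,200) with its cap at (253,210), and the case with its pad at (375,213). In the top view the tin is at (388,213), partly under the arm's edge, with its cap to the left (+y). The pad is at (268,188), so the hinge is on the left (+y).

```bash
cat > m.py <<'E'
from h import *
def blob(m,near,full=False):
    n,l,s,c=cv2.connectedComponentsWithStats(m)
    k=[i for i in range(1,n) if s[i,4]>25]
    i=min(k,key=lambda i:np.hypot(*(c[i]-near)))
    return (l==i).astype(np.uint8)
def pts(m): 
    v,u=np.nonzero(m);return np.c_[u,v]
def tri(ua,ub):
    ra,Ta=rays('scene',ua);rb,Tb=rays('top',ub)
    a=Ta[:3,:3]@ra[0];b=Tb[:3,:3]@rb[0];oa=Ta[:3,3];ob=Tb[:3,3]
    s=np.linalg.lstsq(np.c_[a,-b],ob-oa,rcond=None)[0]
    pa=oa+a*s[0];pb=ob+b*s[1];return (pa+pb)/2,np.linalg.norm(pa-pb)
E
python3 - <<'E'
from m import *
np.set_printoptions(precision=4,suppress=True)
P={n:shot(n) for n in('scene','top')}
near={'scene':dict(pad=(375,213),lid=(405,225),tin=(235,200)),'top':dict(pad=(268,188),lid=(248,185),tin=(388,213))}
C={}
for n,(p,d) in P.items():
    # lid
    m=blob(mask(p,(0,0,150),(179,60,255)),near[n]['lid'])
    u=pts(m);X=cloud(n,d,u);z=np.median(X[:,2]);print(n,'lid depth z',z,len(u))
    hull=cv2.convexHull(u);q=cv2.approxPolyDP(hull,6,True)[:,0];print(q.tolist());print(plane(n,q,0.149))
    sub=np.zeros(m.shape,np.uint8);cv2.fillConvexPoly(sub,hull,1)
    k=((mask(p,(0,0,0),(179,255,70))>0)&(cv2.erode(sub,np.ones((3,3)))>0)).astype(np.uint8)
    k=blob(k,near[n]['pad']);C[n,'pad']=pts(k).mean(0);print('pad',C[n,'pad'],len(pts(k)),np.median(cloud(n,d,pts(k)),0))
    y=blob(mask(p,(18,140,90),(32,255,255)),near[n]['tin']);u=pts(y);X=cloud(n,d,u)
    print('tin',len(u),'zq',np.percentile(X[:,2],[5,50,90,97]))
    t=X[:,2]>np.percentile(X[:,2],90)-.008
    T=X[t];r=cv2.minAreaRect(np.float32(T[:,:2]*1000));print('top face',T.mean(0),r)
print('pad tri',tri(C['scene','pad'],C['top','pad']))
E
```

```text
scene lid depth z 0.14916866835292036 5214
[[449, 207], [428, 270], [351, 242], [380, 185]]
[[0.4676 0.2479 0.149 ]
 [0.6454 0.2043 0.149 ]
 [0.6043 0.0396 0.149 ]
 [0.4274 0.0838 0.149 ]]
pad [374.8667 213.4   ] 105 [0.5192 0.081  0.1518]
tin 641 zq [0.0106 0.0686 0.0712 0.0722]
top face [ 0.4493 -0.2971  0.0694] ((447.293212890625, -297.3778991699219), (90.87842559814453, 48.858707427978516), 74.8634033203125)
top lid depth z 0.15009416381766116 3289
[[281, 161], [268, 218], [214, 207], [229, 150]]
[[0.6013 0.0414 0.149 ]
 [0.4226 0.0841 0.149 ]
 [0.4616 0.2485 0.149 ]
 [0.6422 0.2034 0.149 ]]
pad [268.    187.913] 46 [0.5149 0.0825 0.1531]
tin 417 zq [0.002  0.0706 0.0758 0.0783]
top face [ 0.4417 -0.2911  0.0824] ((327.3138427734375, -164.38902282714844), (85.29371643066406, 432.1328125), 42.86283493041992)
pad tri (array([0.5166, 0.082 , 0.1487]), np.float64(0.0017392958979744737))
```

```bash
python3 -m handwheel '{"hand":[0,0,0,0,0,0,0,0,0,0,0],"translation":[[37,38,0],[60,76,0],[85,114,0],[110,152,0],[135,190,0],[155,228,0],[175,266,0],[195,304,0],[210,342,0],[220,380,0],[230,410,0]],"turn":[[0,0,0.1],[0,0,0.2],[0,0,0.3],[0,0,0.4],[0,0,0.5],[0,0,0.6],[0,0,0.7],[0,0,0.8],[0,0,0.9],[0,0,0.95],[0,0,0.95]]}' 5
python3 -m handwheel '{"hand":[0,0,0,0,0,0,0,0,0,0],"translation":[[10,40,0],[20,80,0],[30,120,0],[40,160,0],[50,200,-10],[60,240,-20],[69,257,-40],[69,257,-40],[69,257,-40],[69,257,-40]],"turn":[[0,0,0],[0,0,0],[0,0,0],[0,0,0],[0,0,0],[0,0,0],[0,0,0],[0,0,0],[0,0,0],[0,0,0]]}'
python3 - <<'E'
from m import *
o=robot.get_obs();print(o['position'],o['q'])
shot('scene','s1.png')
p,d=shot('top')
y=blob(mask(p,(18,140,90),(32,255,255)),(388,213));u=pts(y);X=cloud('top',d,u)
print(np.percentile(X[:,2],[5,50,90]));u2=u[X[:,2]>.062];w=plane('top',u2,.07);print(w.mean(0),cv2.minAreaRect(np.float32(w[:,:2]*1000)))
E
```

```text
time: 1.12
position: [0.4445, -0.1882, 0.2416]
tool_rot: [0.793, 0.609, 0.0, 0.0]
ft_force: [2.0, 0.4, -0.4]
grip_width: 0.0213
grip_force: 0.0
time: 1.95
position: [0.5128, 0.0665, 0.2016]
tool_rot: [0.794, 0.608, -0.0, 0.0]
ft_force: [0.3, 0.5, -0.4]
grip_width: 0.0009
grip_force: 0.0
[0.51282221 0.06645949 0.20161509] [-8.71775194e-02  4.39198235e-01  1.74317796e+00 -6.09218908e-04
  9.59659390e-01  1.75896552e-01]
[0.00293401 0.07026275 0.07537646]
[ 0.44214145 -0.29427657  0.07      ] ((441.9044189453125, -293.96441650390625), (89.18828582763672, 47.889991760253906), 74.53607177734375)
```

View pics/s1.png

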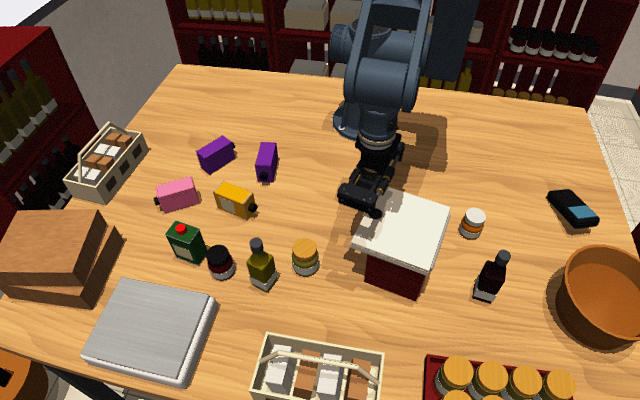

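The hand is over the lid's free edge at about (365,205), a little short of the pad. Next I shift +16 mm in y and press.

```bash
python3 -m handwheel '{"hand":[0,0,0,0,0,0,0,0],"translation":[[5,16,0],[5,16,0],[5,16,-15],[5,16,-30],[5,16,-36],[5,16,-40],[5,16,-42],[5,16,-42]],"turn":[[0,0,0],[0,0,0],[0,0,0],[0,0,0],[0,0,0],[0,0,0],[0,0,0],[0,0,0]]}'
```

```text
time: 2.72
position: [0.5179, 0.0818, 0.1601]
tool_rot: [0.794, 0.608, -0.001, 0.0]
ft_force: [-0.7, -2.1, 4.7]
grip_width: 0.0004
grip_force: 2.3
```

```bash
python3 -m handwheel '{"hand":[0,0,0,0,0,0,0,0,0,0,0,0],"translation":[[0,0,-2],[0,0,-3],[0,0,-3],[0,0,15],[0,-15,45],[-10,-50,65],[-20,-90,70],[-30,-130,70],[-35,-170,70],[-40,-200,70],[-45,-220,70],[-45,-220,70]],"turn":[[0,0,0],[0,0,0],[0,0,0],[0,0,0],[0,0,0],[0,0,0],[0,0,0],[0,0,0],[0,0,0],[0,0,0],[0,0,0],[0,0,0]]}'
python3 -m handwheel '{"hand":[1,1,1,1,1,1,1,1,1,1,1,1],"translation":[[0,0,0],[0,0,0],[0,0,0],[0,0,0],[0,0,0],[0,0,0],[0,0,0],[0,0,0],[0,0,0],[0,0,0],[0,0,0],[0,0,0]],"turn":[[0,0,0],[0,0,0],[0,0,0],[0,0,0],[0,0,0],[0,0,0],[0,0,0],[0,0,0],[0,0,0],[0,0,0],[0,0,0],[0,0,0]]}'
python3 - <<'E'
from m import *
o=robot.get_obs();print(o['position'],o['q'])
p,d=shot('scene','s2.png')
E
```

```text
time: 3.72
position: [0.473, -0.1412, 0.2303]
tool_rot: [0.795, 0.606, 0.0, 0.001]
ft_force: [0.3, -0.0, -0.1]
grip_width: 0.0005
grip_force: 0.0
time: 4.72
position: [0.4729, -0.1371, 0.2295]
tool_rot: [0.794, 0.608, -0.0, -0.0]
ft_force: [0.5, 0.4, -0.3]
grip_width: 0.0728
grip_force: 0.0
[ 0.47293238 -0.13713915  0.22952966] [-5.09610930e-01  3.67176083e-01  1.77205681e+00  3.08508025e-06
  1.00243403e+00 -2.46504424e-01]
```

View pics/s2.png

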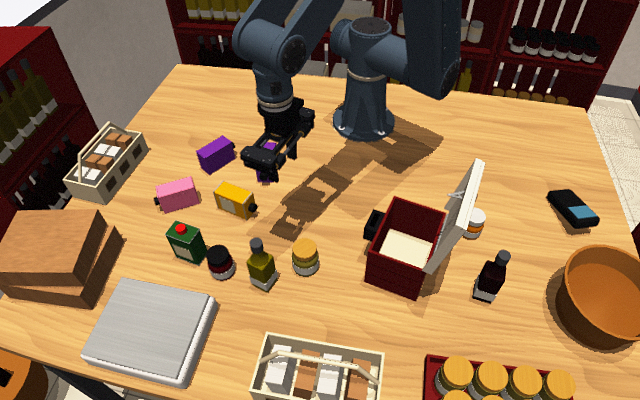

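The lid is wide open: it stands at about (462,215) and the case interior shows at (405,250). The tin is still at (235,200). Now I tilt the tool 45° towards the tin's base.

```bash
python3 -m handwheel '{"hand":[1,1,1,1,1,1,1,1,1,1],"translation":[[0,0,0],[0,-10,0],[0,-20,0],[-2,-35,0],[-3,-50,0],[-4,-60,-20],[-5,-70,-40],[-5,-77,-50],[-5,-77,-50],[-5,-77,-50]],"turn":[[-0.095,0.026,0],[-0.19,0.052,0],[-0.285,0.078,0],[-0.38,0.104,0],[-0.475,0.13,0],[-0.57,0.156,0],[-0.665,0.182,0],[-0.757,0.207,0],[-0.757,0.207,0],[-0.757,0.207,0]]}'
python3 - <<'E'
from m import *
np.set_printoptions(precision=3,suppress=True)
from scipy.spatial.transform import Rotation as R
o=robot.get_obs();print(o['position'],o['q']);print(R.from_quat(o['tool_rot']).as_matrix())
p,d=shot('scene','s3.png')
y=blob(mask(p,(18,140,90),(32,255,255)),(235,200));u=pts(y);X=cloud('scene',d,u)
t=np.abs(X[:,2]-.07)<.006;w=plane('scene',u[t],.07);print(cv2.minAreaRect(np.float32(w[:,:2]*1000)))
for nm,uv in dict(pink=(175,193),purp=(215,155),purp2=(266,162),honeyj=(305,257),oil=(262,270)).items(): print(nm,cloud('scene',d,[uv])[0])
E
```

```text
time: 5.6
position: [0.4677, -0.2134, 0.1781]
tool_rot: [0.733, 0.563, -0.305, 0.23]
ft_force: [0.1, 0.3, 0.3]
grip_width: 0.0872
grip_force: 0.0
[ 0.468 -0.213  0.178] [-0.25   0.62   1.813 -0.981  1.014  0.687]
[[ 0.18   0.966 -0.188]
 [ 0.686 -0.26  -0.68 ]
 [-0.705 -0.007 -0.709]]
((449.9964599609375, -292.9036865234375), (99.2433853149414, 48.63283920288086), 74.65296936035156)
pink [ 0.475 -0.45   0.065]
purp [ 0.306 -0.402  0.056]
purp2 [ 0.504 -0.165  0.255]
honeyj [ 0.616 -0.061  0.08 ]
oil [ 0.679 -0.142  0.101]
```

View pics/s3.png

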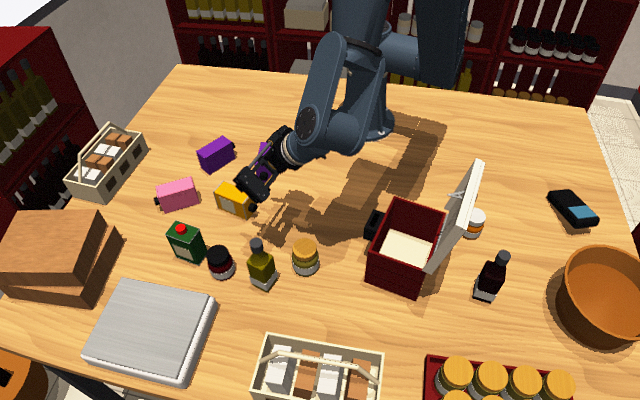

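The tilted hand is above the cap end of the tin, at about (255,185), and the purple look-alike at (266,162) is close by. I'll check how much room there is.

```bash
python3 - <<'E'
from m import *
np.set_printoptions(precision=3,suppress=True)
im=cv2.imread('pics/scene0.png')[...,::-1].copy()
for nm,nr in dict(p2=(266,162),p1=(215,155)).items():
    m=blob(mask(im,(125,60,30),(150,255,255)),nr);q=cv2.boxPoints(cv2.minAreaRect(pts(m).astype(np.float32)));print(nm,cv2.boundingRect(pts(m)))
    print(plane('scene',q,0.0)[:,:2],plane('scene',q,.07)[:,:2])
m=blob(mask(im,(160,60,60),(175,255,255)),(175,193));q=cv2.boxPoints(cv2.minAreaRect(pts(m).astype(np.float32)));print('pink',plane('scene',q,.065))
E
```

```text
p2 (255, 142, 23, 40)
[[ 0.331 -0.287]
 [ 0.16  -0.319]
 [ 0.165 -0.249]
 [ 0.334 -0.223]] [[ 0.394 -0.257]
 [ 0.236 -0.287]
 [ 0.241 -0.222]
 [ 0.396 -0.198]]
p1 (196, 135, 39, 39)
[[ 0.251 -0.509]
 [ 0.143 -0.44 ]
 [ 0.24  -0.359]
 [ 0.339 -0.427]] [[ 0.32  -0.462]
 [ 0.221 -0.398]
 [ 0.31  -0.323]
 [ 0.401 -0.386]]
pink [[ 0.464 -0.518  0.065]
 [ 0.407 -0.433  0.065]
 [ 0.496 -0.372  0.065]
 [ 0.548 -0.454  0.065]]
```

```bash
python3 -m handwheel '{"hand":[1,1,1,1,1,1,1,1,1,1],"translation":[[-2,-7,-35],[-3,-13,-69],[-3,-13,-69],[-7,-30,-87],[-11,-45,-103],[-15,-58,-117],[-19,-71,-130],[-22,-81,-140],[-22,-81,-140],[-22,-81,-140]],"turn":[[0,0,0],[0,0,0],[0,0,0],[0,0,0],[0,0,0],[0,0,0],[0,0,0],[0,0,0],[0,0,0],[0,0,0]]}'
python3 -m handwheel '{"hand":[0.4,0.4,0.4,0.4,0.4,0.4,0.4,0.4,0.4,0.4],"translation":[[0,0,0],[0,0,0],[0,0,0],[0,0,0],[0,0,0],[0,0,0],[0,0,0],[0,0,0],[0,0,0],[0,0,0]],"turn":[[0,0,0],[0,0,0],[0,0,0],[0,0,0],[0,0,0],[0,0,0],[0,0,0],[0,0,0],[0,0,0],[0,0,0]]}' 25
```

```text
time: 6.48
position: [0.4466, -0.2962, 0.0419]
tool_rot: [0.734, 0.561, -0.304, 0.233]
ft_force: [-0.2, 0.3, 0.3]
grip_width: 0.0869
grip_force: 0.0
time: 7.32
position: [0.4456, -0.2949, 0.0396]
tool_rot: [0.733, 0.562, -0.305, 0.231]
ft_force: [-1.1, 2.2, 1.6]
grip_width: 0.0455
grip_force: 25.0
```

```bash
python3 -m handwheel '{"hand":[0.4,0.4,0.4,0.4,0.4,0.4,0.4,0.4,0.4,0.4,0.4],"translation":[[0,0,15],[0,0,35],[0,5,60],[5,20,85],[8,40,110],[10,55,110],[14,70,110],[18,80,110],[22,90,110],[22,90,110],[22,90,110]],"turn":[[0,0,0],[0,0,0],[0,0,0],[0,0,0],[0.11,-0.03,0],[0.22,-0.06,0],[0.33,-0.09,0],[0.44,-0.12,0],[0.55,-0.15,0],[0.66,-0.18,0],[0.757,-0.206,0]]}'
python3 -m handwheel '{"hand":[0.4,0.4,0.4,0.4,0.4,0.4,0.4,0.4,0.4,0.4],"translation":[[0,0,0],[0,0,0],[0,0,0],[0,0,0],[0,0,0],[0,0,0],[0,0,0],[0,0,0],[0,0,0],[0,0,0]],"turn":[[0.11,-0.03,0],[0.22,-0.06,0],[0.33,-0.09,0],[0.44,-0.12,0],[0.55,-0.15,0],[0.66,-0.18,0],[0.757,-0.206,0],[0.757,-0.206,0],[0.757,-0.206,0],[0.757,-0.206,0]]}'
python3 - <<'E'
from m import *
np.set_printoptions(precision=3,suppress=True)
from scipy.spatial.transform import Rotation as R
o=robot.get_obs();print(o['position'],o['q']);print(R.from_quat(o['tool_rot']).as_matrix())
p,d=shot('scene','s4.png')
p2,d2=shot('top','t4.png');cv2.imwrite('pics/c4.png',np.vstack([p[90:290,100:420],p2[130:330,250:570]])[...,::-1])
E
```

```text
time: 8.23
position: [0.4684, -0.2046, 0.1501]
tool_rot: [0.793, 0.609, 0.002, -0.001]
ft_force: [-0.6, 0.5, -3.4]
grip_width: 0.046
grip_force: 25.0
time: 9.07
position: [0.4677, -0.2046, 0.1493]
tool_rot: [0.734, 0.563, 0.303, -0.232]
ft_force: [-0.3, -0.1, -3.4]
grip_width: 0.046
grip_force: 25.0
[ 0.468 -0.205  0.149] [-0.96   0.714  1.686  0.587  1.351 -1.013]
[[ 0.183  0.966  0.183]
 [ 0.685 -0.259  0.681]
 [ 0.705  0.001 -0.709]]
```

View pics/c4.png

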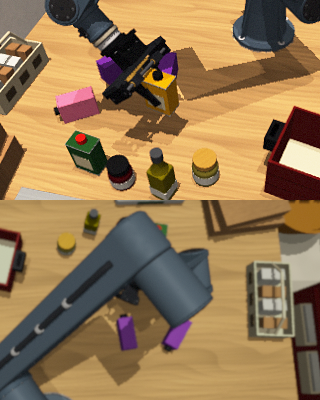

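The tin is held upright with its cap up, at scene pixel (262,178), and it is clear of the other goods. I'll measure its top and bottom heights and its tilt.

```bash
python3 - <<'E'
from m import *
np.set_printoptions(precision=4,suppress=True)
p,d=shot('scene')
y=blob(mask(p,(15,130,60),(34,255,255)),(262,180));u=pts(y);X=cloud('scene',d,u);X=X[(abs(X[:,0]-.47)<.08)]
print(len(X),np.percentile(X[:,2],[1,3,50,97,99]))
t=X[X[:,2]<np.percentile(X[:,2],97)-.02]
c=t.mean(0);w=np.linalg.svd(t-c)[2];print(c,w)
for lo in np.arange(X[:,2].min(),X[:,2].max(),.01):
    s=X[(X[:,2]>=lo)&(X[:,2]<lo+.01)]
    if len(s)>3: print(round(lo,3),len(s),s.min(0),s.max(0))
E
```

```text
133 [0.1788 0.18   0.223  0.2274 0.2282]
[ 0.4265 -0.2594  0.1849] [[ 0.6389 -0.4965 -0.5876]
 [ 0.7569  0.2696  0.5953]
 [ 0.1371  0.8251 -0.548 ]]
0.175 7 [ 0.4261 -0.2684  0.1755] [ 0.4349 -0.2578  0.184 ]
0.215 102 [ 0.4315 -0.2599  0.2159] [ 0.5206 -0.2361  0.2254]
0.225 17 [ 0.4484 -0.2584  0.2255] [ 0.5098 -0.2413  0.2287]
```

```bash
python3 - <<'E'
from m import *
np.set_printoptions(precision=4,suppress=True)
p,d=shot('scene')
u=pts(mask(p,(15,110,60),(36,255,255)));X=cloud('scene',d,u);k=(np.linalg.norm(X-[.468,-.195,.149],axis=1)<.09)&(X[:,2]<.206)&(X[:,1]>-.235);X=X[k]
print(len(X),np.percentile(X[:,2],[0,1,3,50,97,99,100]))
for lo in np.arange(.09,.21,.01):
    s=X[(X[:,2]>=lo)&(X[:,2]<lo+.01)]
    if len(s)>3: print(round(lo,3),len(s),s.min(0),s.max(0),s.mean(0))
E
```

```text
934 [0.1004 0.1046 0.1076 0.1812 0.2018 0.2028 0.2044]
0.1 52 [ 0.4619 -0.234   0.1004] [ 0.5024 -0.163   0.1099] [ 0.4903 -0.1922  0.1068]
0.11 75 [ 0.4614 -0.2339  0.1102] [ 0.5022 -0.1625  0.1198] [ 0.4896 -0.1911  0.1147]
0.12 56 [ 0.459  -0.2331  0.1201] [ 0.5028 -0.1622  0.1299] [ 0.4871 -0.1787  0.1241]
0.13 39 [ 0.4625 -0.2327  0.1301] [ 0.504  -0.1627  0.1396] [ 0.4872 -0.1734  0.1347]
0.14 46 [ 0.4592 -0.2289  0.14  ] [ 0.5037 -0.162   0.15  ] [ 0.4864 -0.1719  0.1448]
0.15 45 [ 0.4626 -0.2346  0.1502] [ 0.5013 -0.163   0.1599] [ 0.4861 -0.172   0.1551]
0.16 59 [ 0.4594 -0.2154  0.1604] [ 0.5022 -0.1623  0.17  ] [ 0.4896 -0.1804  0.1659]
0.17 86 [ 0.4583 -0.2308  0.1703] [ 0.5025 -0.1613  0.1799] [ 0.4899 -0.1855  0.1752]
0.18 101 [ 0.4341 -0.2345  0.1802] [ 0.5026 -0.163   0.1899] [ 0.4893 -0.1923  0.1853]
0.19 205 [ 0.4326 -0.2348  0.1901] [ 0.5038 -0.1617  0.2   ] [ 0.4776 -0.1967  0.1973]
0.2 170 [ 0.4429 -0.233   0.2   ] [ 0.5026 -0.1642  0.2044] [ 0.4765 -0.1993  0.2011]
```

```bash
python3 -m handwheel '{"hand":[0.4,0.4,0.4,0.4,0.4,0.4,0.4,0.4],"translation":[[0,0,-25],[0,0,-50],[0,0,-75],[0,0,-88],[0,0,-92],[0,0,-95],[0,0,-97],[0,0,-97]],"turn":[[0,0,0],[0,0,0],[0,0,0],[0,0,0],[0,0,0],[0,0,0],[0,0,0],[0,0,0]]}'
python3 -m handwheel '{"hand":[0.4,0.4,0.4],"translation":[[0,0,-1],[0,0,-2],[0,0,-2]],"turn":[[0,0,0],[0,0,0],[0,0,0]]}'
```

```text
time: 9.93
position: [0.4684, -0.2054, 0.0532]
tool_rot: [0.733, 0.563, 0.304, -0.231]
ft_force: [0.3, -1.1, -2.9]
grip_width: 0.0459
grip_force: 25.0
time: 10.18
position: [0.4681, -0.2053, 0.051]
tool_rot: [0.733, 0.563, 0.304, -0.231]
ft_force: [-0.4, -0.7, -3.3]
grip_width: 0.0459
grip_force: 25.0
```

```bash
python3 -m handwheel '{"hand":[0.4,0.4,0.4,0.4],"translation":[[0,0,-1],[0,0,-1],[0,0,-2],[0,0,-2]],"turn":[[0,0,0],[0,0,0],[0,0,0],[0,0,0]]}'
```

```text
time: 10.52
position: [0.4681, -0.2053, 0.0499]
tool_rot: [0.733, 0.562, 0.305, -0.232]
ft_force: [-0.9, -1.9, 6.1]
grip_width: 0.0457
grip_force: 25.0
```

```bash
python3 -m handwheel '{"hand":[0.4,0.4,0.6,0.8,1,1,1,1,1,1,1],"translation":[[0,0,1],[0,0,1],[0,0,1],[0,0,1],[0,0,1],[0,0,1],[0,0,1],[0,0,1],[0,0,1],[0,0,1],[0,0,1]],"turn":[[0,0,0],[0,0,0],[0,0,0],[0,0,0],[0,0,0],[0,0,0],[0,0,0],[0,0,0],[0,0,0],[0,0,0],[0,0,0]]}'
python3 -m handwheel '{"hand":[1,1,1,1,1,1,1,1,1,1,1,1],"translation":[[-3,-10,11],[-6,-24,25],[-10,-38,40],[-15,-54,56],[-19,-70,75],[-18,-70,105],[-15,-60,130],[-10,-50,145],[-8,-40,150],[-4,-30,150],[-2,-20,150],[-2,-20,150]],"turn":[[0,0,0],[0,0,0],[0,0,0],[0,0,0],[-0.05,0.013,0],[-0.16,0.043,0],[-0.27,0.073,0],[-0.38,0.103,0],[-0.49,0.133,0],[-0.6,0.163,0],[-0.7,0.19,0],[-0.757,0.206,0]]}'
python3 - <<'E'
from m import *
np.set_printoptions(precision=4,suppress=True)
from scipy.spatial.transform import Rotation as R
o=robot.get_obs();print(o['position'],o['q']);print(R.from_quat(o['tool_rot']).as_matrix())
p,d=shot('scene','s5.png')
u=pts(mask(p,(15,110,60),(36,255,255)));X=cloud('scene',d,u);k=(np.linalg.norm(X-[.468,-.195,.05],axis=1)<.1);X=X[k]
for lo in np.arange(.0,.12,.02):
    s=X[(X[:,2]>=lo)&(X[:,2]<lo+.02)]
    if len(s)>3: print(round(lo,3),len(s),s.min(0),s.max(0),s.mean(0))
t=X[X[:,2]>.095];print(t.mean(0),cv2.minAreaRect(np.float32(t[:,:2]*1000)))
p,d=shot('top','t5.png')
u=pts(mask(p,(15,110,60),(36,255,255)));X=cloud('top',d,u);k=(np.linalg.norm(X-[.468,-.195,.1],axis=1)<.06);u=u[k]
if len(u)>5:
    w=plane('top',u,.1);print(len(u),cv2.minAreaRect(np.float32(w[:,:2]*1000)))
E
```

```text
time: 11.43
position: [0.468, -0.2051, 0.0495]
tool_rot: [0.733, 0.562, 0.304, -0.232]
ft_force: [-0.3, 0.6, 0.0]
grip_width: 0.0862
grip_force: 0.0
time: 12.43
position: [0.4658, -0.2218, 0.2007]
tool_rot: [0.793, 0.61, -0.001, 0.001]
ft_force: [-1.3, -0.1, -0.5]
grip_width: 0.087
grip_force: 0.0
[ 0.4658 -0.2218  0.2007] [-0.6595  0.4387  1.7477 -0.0038  0.9541 -0.3977]
[[ 0.2567  0.9665 -0.0011]
 [ 0.9665 -0.2567 -0.0031]
 [-0.0033 -0.0002 -1.    ]]
0.0 871 [ 0.3836 -0.2822  0.    ] [ 0.5543 -0.1087  0.0197] [ 0.4954 -0.1915  0.0029]
0.02 95 [ 0.4604 -0.242   0.0201] [ 0.5025 -0.163   0.0399] [ 0.4869 -0.1863  0.0293]
0.04 76 [ 0.4552 -0.2412  0.0401] [ 0.5028 -0.1628  0.0599] [ 0.486  -0.1814  0.05  ]
0.06 149 [ 0.4608 -0.2418  0.0603] [ 0.5036 -0.1638  0.0797] [ 0.4895 -0.1945  0.0709]
0.08 324 [ 0.4442 -0.242   0.0802] [ 0.5028 -0.1626  0.1   ] [ 0.4809 -0.1985  0.0942]
0.1 114 [ 0.4424 -0.2373  0.1   ] [ 0.5012 -0.1648  0.1147] [ 0.4755 -0.2015  0.1012]
[ 0.4758 -0.2012  0.0994] ((471.4352722167969, -203.13043212890625), (73.07784271240234, 48.191314697265625), 74.80289459228516)
```

View pics/s5.png

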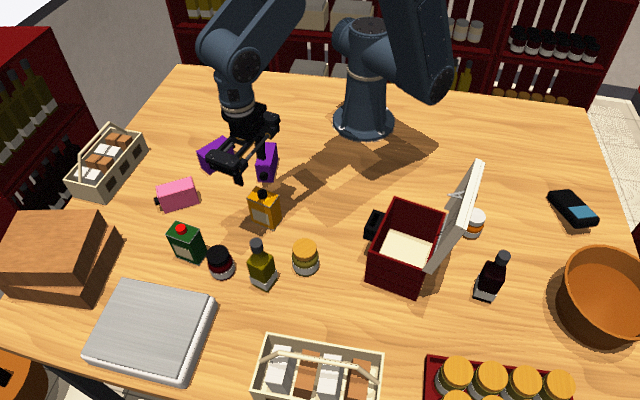

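The tin stands upright on the counter at (264,208), let go, with its centre at about (0.469, -0.203). The hand is above it. I'll grasp it afresh from above.

```bash
python3 -m handwheel '{"hand":[1,1,1,1,1,1,1,1,1],"translation":[[3,18,0],[3,19,0],[3,19,-20],[3,19,-50],[3,19,-80],[3,19,-105],[3,19,-117],[3,19,-117],[3,19,-117]],"turn":[[0,0,0],[0,0,0],[0,0,0],[0,0,0],[0,0,0],[0,0,0],[0,0,0],[0,0,0],[0,0,0]]}'
python3 -m handwheel '{"hand":[0.4,0.4,0.4,0.4,0.4,0.4,0.4,0.4,0.4,0.4,0.4,0.4],"translation":[[0,0,0],[0,0,0],[0,0,0],[0,0,0],[0,0,0],[0,0,0],[0,0,0],[0,0,0],[0,0,5],[0,0,20],[0,0,45],[0,0,75]],"turn":[[0,0,0],[0,0,0],[0,0,0],[0,0,0],[0,0,0],[0,0,0],[0,0,0],[0,0,0],[0,0,0],[0,0,0],[0,0,0],[0,0,0]]}' 25
```

```text
time: 13.28
position: [0.4684, -0.2072, 0.0817]
tool_rot: [0.794, 0.608, -0.001, -0.001]
ft_force: [-0.6, -0.5, 0.5]
grip_width: 0.0873
grip_force: 0.0
time: 14.28
position: [0.4675, -0.2051, 0.1568]
tool_rot: [0.794, 0.608, -0.001, -0.003]
ft_force: [0.2, -0.6, -3.4]
grip_width: 0.0461
grip_force: 24.9
```

```bash
python3 -m handwheel '{"hand":[0.4,0.4,0.4,0.4,0.4,0.4,0.4,0.4,0.4,0.4,0.4,0.4],"translation":[[0,0,35],[0,15,70],[5,40,100],[10,75,110],[20,110,110],[30,150,110],[40,190,110],[48,230,110],[56,265,110],[62,300,110],[67,330,110],[70,345,110]],"turn":[[0,0,0],[0,0,0],[0,0,0],[0,0,0.02],[0,0,0.02],[0,0,0.02],[0,0,0.02],[0,0,0.02],[0,0,0.02],[0,0,0.02],[0,0,0.02],[0,0,0.02]]}'
python3 -m handwheel '{"hand":[0.4,0.4,0.4,0.4],"translation":[[0,12,0],[0,18,0],[0,18,0],[0,18,0]],"turn":[[0,0,0],[0,0,0],[0,0,0],[0,0,0]]}'
python3 - <<'E'
from m import *
np.set_printoptions(precision=4,suppress=True)
o=robot.get_obs();print(o['position'],o['ft_force'],o['grip_width'])
p,d=shot('scene','s6.png')
# red rim of the case
u=pts(mask(p,(0,120,40),(10,255,255))|mask(p,(172,120,40),(179,255,255)));X=cloud('scene',d,u)
r=X[(X[:,2]>.122)&(X[:,2]<.136)&(np.hypot(X[:,0]-.539,X[:,1]-.163)<.15)];print(len(r),cv2.minAreaRect(np.float32(r[:,:2]*1000)))
u=pts(mask(p,(15,110,60),(36,255,255)));X=cloud('scene',d,u);X=X[np.linalg.norm(X-[o['position'][0],o['position'][1],.24],axis=1)<.09];print(len(X),X.min(0),X.max(0))
p2,d2=shot('top','t6.png');cv2.imwrite('pics/c6.png',np.vstack([p[100:320,300:560],p2[100:320,150:410]])[...,::-1])
E
```

```text
time: 15.28
position: [0.5382, 0.1427, 0.2671]
tool_rot: [0.787, 0.618, -0.0, -0.001]
ft_force: [0.8, -0.8, -2.6]
grip_width: 0.0457
grip_force: 24.9
time: 15.62
position: [0.5385, 0.1562, 0.2673]
tool_rot: [0.788, 0.616, -0.001, -0.0]
ft_force: [0.0, 0.1, -1.2]
grip_width: 0.0459
grip_force: 24.9
[0.5385 0.1562 0.2673] [ 0.0454  0.0597 -1.1978] 0.045893651772794815
604 ((538.98974609375, 159.46133422851562), (131.98397827148438, 178.79896545410156), 76.26038360595703)
409 [0.5277 0.1212 0.1869] [0.5734 0.2186 0.2918]
```

View pics/c6.png

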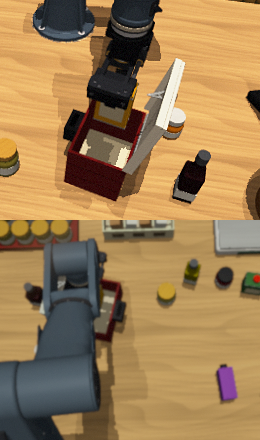

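The tin hangs above the case mouth, at crop (112,110), and the rim measures 132 x 179 mm centred at (0.539, 0.160). I'm within a few mm of that, so I lower it.

```bash
python3 -m handwheel '{"hand":[0.4,0.4,0.4,0.4,0.4,0.4,0.4,0.4],"translation":[[0,2,-15],[0,2,-35],[0,2,-60],[0,2,-85],[0,2,-110],[0,2,-130],[0,2,-130],[0,2,-130]],"turn":[[0,0,0],[0,0,0],[0,0,0],[0,0,0],[0,0,0],[0,0,0],[0,0,0],[0,0,0]]}'
python3 -m handwheel '{"hand":[0.4,0.4,0.4,0.4,0.4,0.4,0.4],"translation":[[0,0,-15],[0,0,-28],[0,0,-36],[0,0,-40],[0,0,-42],[0,0,-43],[0,0,-43]],"turn":[[0,0,0],[0,0,0],[0,0,0],[0,0,0],[0,0,0],[0,0,0],[0,0,0]]}'
```

```text
time: 16.38
position: [0.5385, 0.1578, 0.1369]
tool_rot: [0.788, 0.616, -0.002, -0.001]
ft_force: [-0.8, -0.4, -2.3]
grip_width: 0.0459
grip_force: 24.9
time: 16.97
position: [0.5395, 0.1589, 0.0952]
tool_rot: [0.788, 0.616, 0.0, 0.0]
ft_force: [-0.9, -0.3, -2.5]
grip_width: 0.0457
grip_force: 24.9
```

```bash
python3 -m handwheel '{"hand":[0.4,0.4,0.4],"translation":[[0,0,-1],[0,0,-2],[0,0,-2]],"turn":[[0,0,0],[0,0,0],[0,0,0]]}'
python3 -m handwheel '{"hand":[0.4,0.4,0.4],"translation":[[0,0,-1],[0,0,-2],[0,0,-2]],"turn":[[0,0,0],[0,0,0],[0,0,0]]}'
```

```text
time: 17.22
position: [0.5391, 0.1589, 0.0927]
tool_rot: [0.787, 0.616, -0.0, -0.0]
ft_force: [0.1, -0.7, -2.9]
grip_width: 0.0462
grip_force: 24.9
time: 17.47
position: [0.5391, 0.159, 0.0907]
tool_rot: [0.787, 0.616, -0.0, -0.0]
ft_force: [-0.9, 0.0, -1.3]
grip_width: 0.0458
grip_force: 25.0
```

```bash
python3 -m handwheel '{"hand":[0.4,0.4],"translation":[[0,0,-1],[0,0,-1]],"turn":[[0,0,0],[0,0,0]]}'
```

```text
time: 17.63
position: [0.5391, 0.1589, 0.0907]
tool_rot: [0.787, 0.616, -0.0, -0.0]
ft_force: [-2.1, -0.6, 6.0]
grip_width: 0.0457
grip_force: 25.0
```

```bash
python3 -m handwheel '{"hand":[0.4,0.5,0.6,0.75,0.75,0.75,0.75,0.75,0.75,0.75,0.75],"translation":[[0,0,1],[0,0,1],[0,0,1],[0,0,1],[0,0,1],[0,0,1],[0,0,1],[0,0,1],[0,0,1],[0,0,1],[0,0,1]],"turn":[[0,0,0],[0,0,0],[0,0,0],[0,0,0],[0,0,0],[0,0,0],[0,0,0],[0,0,0],[0,0,0],[0,0,0],[0,0,0]]}'
python3 -m handwheel '{"hand":[0.75,0.75,0.75,0.75,0.75,0.75,0.75,0.75,0.75,0.75,0.75],"translation":[[0,0,10],[0,0,25],[0,0,45],[0,0,70],[0,0,100],[0,0,135],[0,0,170],[0,0,200],[0,0,230],[0,0,245],[0,0,250]],"turn":[[0,0,0],[0,0,0],[0,0,0],[0,0,0],[0,0,0],[0,0,0],[0,0,0],[0,0,0],[0,0,0],[0,0,0],[0,0,0]]}'
python3 - <<'E'
from m import *
o=robot.get_obs();print(o['position'],o['q'])
p,d=shot('scene','s7.png')
np.set_printoptions(precision=4,suppress=True)
u=pts(mask(p,(15,110,60),(36,255,255)));X=cloud('scene',d,u);X=X[(np.hypot(X[:,0]-.539,X[:,1]-.16)<.06)&(X[:,2]>.06)&(X[:,2]<.14)]
t=X[X[:,2]>.1];print(len(X),len(t),np.median(t,0),cv2.minAreaRect(np.float32(t[:,:2]*1000)))
m=((mask(p,(0,0,140),(179,70,255))>0)).astype(np.uint8)
u=pts(m);X=cloud('scene',d,u);X=X[(X[:,2]>.15)&(np.hypot(X[:,0]-.555,X[:,1]-.235)<.14)]
for lo in np.arange(.15,.33,.03):
    s=X[(X[:,2]>=lo)&(X[:,2]<lo+.03)]
    if len(s)>3: print(round(lo,2),len(s),s.min(0),s.max(0))
for nm,uv in dict(honey=(472,215),vin=(500,258)).items(): print(nm,cloud('scene',d,[uv])[0])
E
```

```text
time: 18.55
position: [0.539, 0.1589, 0.0905]
tool_rot: [0.787, 0.616, -0.0, -0.0]
ft_force: [-0.5, -0.1, 0.2]
grip_width: 0.0653
grip_force: 0.0
time: 19.47
position: [0.5403, 0.1591, 0.3451]
tool_rot: [0.787, 0.616, 0.003, 0.002]
ft_force: [0.2, 0.4, 0.6]
grip_width: 0.0652
grip_force: 0.0
[0.54026227 0.15909624 0.34505994] [8.79734669e-02 3.35174643e-01 1.45879813e+00 4.84816833e-05
 1.34061742e+00 3.30469180e-01]
680 425 [0.5473 0.1596 0.1084] ((542.2970581054688, 161.746337890625), (69.60893249511719, 48.11458206176758), 75.68595886230469)
0.18 6 [0.469  0.2472 0.1918] [0.4719 0.2593 0.2093]
0.21 5 [0.4698 0.2496 0.2109] [0.5008 0.2622 0.2229]
0.27 56 [0.4708 0.2142 0.2749] [0.5678 0.267  0.2955]
0.3 834 [0.4709 0.2224 0.3017] [0.6541 0.2854 0.3122]
honey [0.4156 0.3225 0.0725]
vin [0.5992 0.3506 0.1609]
```

View pics/s7.png

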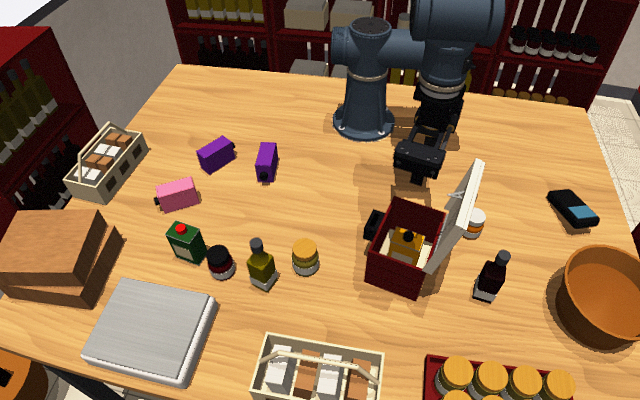

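The tin stands upright in the open case, cap at (407,237), top face about 108 mm up, let go. The lid edge runs along (478,165) with free space behind it. I take the closed hand over and behind the lid.

```bash
python3 -m handwheel '{"hand":[0,0,0,0,0,0,0,0,0,0,0,0],"translation":[[0,0,25],[0,0,50],[8,30,50],[16,65,50],[24,100,50],[32,135,50],[34,146,50],[34,146,30],[34,146,0],[34,146,-35],[34,146,-65],[34,146,-75]],"turn":[[0,0,0],[0,0,0],[0,0,0],[0,0,0],[0,0,0],[0,0,0],[0,0,0],[0,0,0],[0,0,0],[0,0,0],[0,0,0],[0,0,0]]}'
python3 -m handwheel '{"hand":[0,0],"translation":[[0,0,0],[0,0,0]],"turn":[[0,0,0],[0,0,0]]}'
```

```text
time: 20.52
position: [0.569, 0.3032, 0.2587]
tool_rot: [0.787, 0.616, -0.007, -0.002]
ft_force: [-0.6, -0.6, -0.7]
grip_width: 0.0015
grip_force: 0.0
time: 20.68
position: [0.5731, 0.3046, 0.2654]
tool_rot: [0.788, 0.616, -0.001, -0.0]
ft_force: [0.7, 0.5, 0.6]
grip_width: 0.0003
grip_force: 0.0
```

```bash
python3 -m handwheel '{"hand":[0,0,0,0,0,0,0,0,0],"translation":[[-5,-20,0],[-9,-36,2],[-12,-48,3],[-15,-59,4],[-18,-74,6],[-22,-89,7],[-26,-106,7],[-30,-123,7],[-30,-123,7]],"turn":[[0,0,0],[0,0,0],[0,0,0],[0,0,0],[0,0,0],[0,0,0],[0,0,0],[0,0,0],[0,0,0]]}'
python3 - <<'E'
from m import *
shot('scene','s8.png')
E
```

```text
time: 21.43
position: [0.5419, 0.1787, 0.2728]
tool_rot: [0.788, 0.615, -0.002, 0.0]
ft_force: [-0.5, 0.5, 0.6]
grip_width: 0.0005
grip_force: 0.4
```

View pics/s8.png

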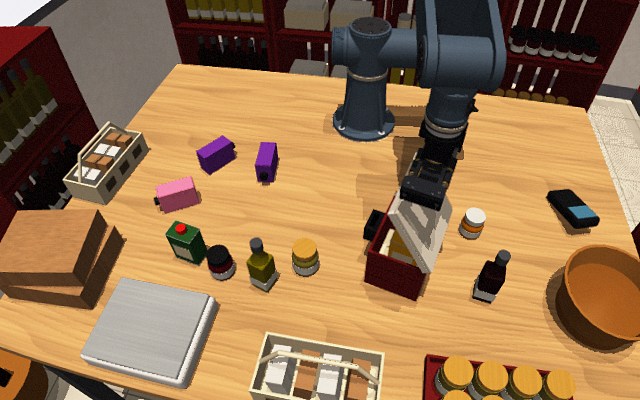

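The lid is swinging down under the fingers, at (420,215) and about 60°. I continue along the arc down to the pad.

```bash
python3 -m handwheel '{"hand":[0,0,0,0,0,0,0,0,0,0,0],"translation":[[-4,-16,-5],[-8,-33,-13],[-12,-50,-23],[-16,-66,-34],[-19,-77,-50],[-22,-88,-68],[-24,-95,-82],[-25,-99,-92],[-25,-100,-100],[-25,-100,-105],[-25,-100,-105]],"turn":[[0,0,0],[0,0,0],[0,0,0],[0,0,0],[0,0,0],[0,0,0],[0,0,0],[0,0,0],[0,0,0],[0,0,0],[0,0,0]]}'
python3 -m handwheel '{"hand":[0,0,0,0,0,0],"translation":[[0,0,-4],[0,0,-8],[0,0,-11],[0,0,-13],[0,0,-15],[0,0,-15]],"turn":[[0,0,0],[0,0,0],[0,0,0],[0,0,0],[0,0,0],[0,0,0]]}'
```

```text
time: 22.4
position: [0.5176, 0.082, 0.1667]
tool_rot: [0.787, 0.617, -0.001, -0.001]
ft_force: [-0.3, -0.7, 1.6]
grip_width: 0.0003
grip_force: 0.6
time: 22.9
position: [0.5184, 0.082, 0.1559]
tool_rot: [0.787, 0.617, 0.0, 0.001]
ft_force: [-7.0, -1.5, 26.6]
grip_width: 0.0006
grip_force: 13.7
```

```bash
python3 -m handwheel '{"hand":[0,0,0,0,0,0,0,0,0,0,0,0],"translation":[[0,0,3],[0,0,8],[0,0,16],[0,0,30],[0,-10,55],[-5,-40,85],[-15,-75,110],[-20,-110,110],[-25,-140,110],[-30,-170,110],[-30,-180,110],[-30,-180,110]],"turn":[[0,0,0],[0,0,0],[0,0,0],[0,0,0],[0,0,0],[0,0,0],[0,0,0],[0,0,0],[0,0,0],[0,0,0],[0,0,0],[0,0,0]]}'
python3 -m handwheel '{"hand":[0,0,0,0,0,0,0,0,0,0,0,0],"translation":[[0,0,0],[0,0,0],[0,0,0],[0,0,0],[0,0,0],[0,0,0],[0,0,0],[0,0,0],[0,0,0],[0,0,0],[0,0,0],[0,0,0]],"turn":[[0,0,0],[0,0,0],[0,0,0],[0,0,0],[0,0,0],[0,0,0],[0,0,0],[0,0,0],[0,0,0],[0,0,0],[0,0,0],[0,0,0]]}'
python3 - <<'E'
from m import *
p,d=shot('scene','s9.png')
m=blob(mask(p,(0,0,150),(179,60,255)),(405,225));X=cloud('scene',d,pts(m))
c=X.mean(0);print(c,np.linalg.svd(X-c)[2][2],np.percentile(X[:,2],[5,50,95]))
E
```

```text
time: 23.9
position: [0.4884, -0.1003, 0.2627]
tool_rot: [0.789, 0.615, -0.0, 0.0]
ft_force: [-0.4, -0.1, 1.3]
grip_width: 0.0005
grip_force: 0.0
time: 24.9
position: [0.4879, -0.0982, 0.2626]
tool_rot: [0.788, 0.616, -0.0, -0.0]
ft_force: [0.5, 0.6, 1.5]
grip_width: 0.0006
grip_force: 0.0
[0.54425738 0.14787299 0.150597  ] [-0.43589918  0.03474796  0.89932446] [0.14619607 0.1491634  0.15153187]
```

View pics/s9.png

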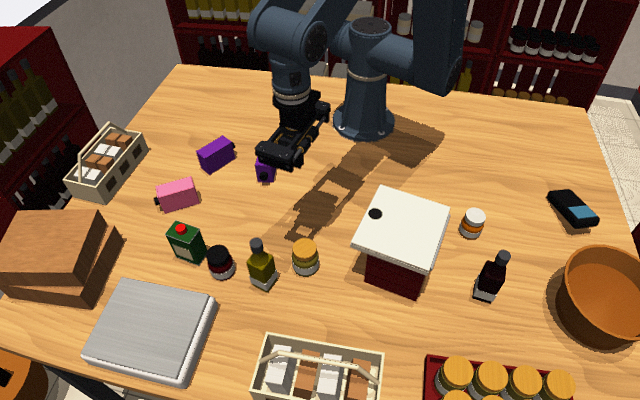

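The lid is flat and shut, with its top at 0.149 m and the pad at (375,213), 1.5 s after the hand let go. The bystanders have not moved and the hand is clear.

```bash
python3 -c "
from rig import hand_in; print(hand_in())"
```

```text
the job is handed in; nothing more can be done
None
```

I handed the job in at about 25 s: the lid was pressed open, the yellow tin was stood up and released, then re-gripped and set upright in the case, and the lid was pushed down and stayed shut on its own, with the other goods left in place (`hand_in()` returned no verdict).

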